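Set the sliding rest of a shaft fixture to its stop

TASK

Set up the shaft fixture on the granite table for the next part: press down the black brake pad in the middle of the sliding carriage to free it and, keeping the pad down, push the carriage along the rail until it is fully against the stop clamp (the dark block with the thumbscrew on top), without slamming it. Then let go of the pad so that the brake holds the carriage there. Never shove the carriage along with its brake on, and leave the other things on the table where they stand.

Things in the scene. Friction and masses are not known exactly. Their poses are not given: they have to be found in the camera images.
- rail: The fixture's rail, fixed on the table: an aluminium base 84 wide x 440 long x 14 mm high with a steel T-rail along its middle (top 34 mm above the table) and small upright end plates. Origin: centre of its underside, at table height. Its y axis runs along the rail, its x axis across it, z up. A white scale lies on its -x side.
- carriage (a joint): Position of the sliding carriage along the rail's +y axis, in m, 0 with the carriage at the middle of the rail. While the brake is on, the carriage holds against a push of about 20 N; with the pad down it slides with 1 to 2 N.
- carriage_mid (a point): Centre of the carriage, 42 mm above the table. The carriage is an aluminium block 56 mm across the rail and 92 mm along it. At each of its two ends it has a raised shoulder, 16 mm long along the rail and up to 70 mm above the table. Between the shoulders is a gap of 60 mm with the brake pad in it. A steel V rest stands on an outrigger on its +x side, 65 mm from the middle of the rail, 30 mm wide, up to about 91 mm above the table.
- pad_top (a point): Centre of the top face of the brake pad: the black ribbed plate, 50 mm across the rail and 58 mm along it, in the middle of the carriage between the shoulders. At rest its top is 60 mm above the table, 10 mm below the shoulders' tops. It moves with the carriage and goes down when pressed.
- brake_pad (a joint): How far the brake pad is pressed down, in m: 0 at rest (brake on), 0.005 fully down. A finger needs about 10 N to press it through the first 1.5 mm, over which the brake lets go, and 11.5 N to hold it fully down; from 1.5 mm on the brake is off. It comes back up by itself when let go and the brake is on again.
- stop_mid (a point): Centre of the stop clamp, 42 mm above the table. The stop clamp is fixed on the rail and does not give: a dark steel block 56 mm across the rail, 28 mm long along it, its top 70 mm above the table, with a knurled steel thumbscrew 22 mm in diameter on top up to 88 mm. It may be on either side of the carriage. With the carriage against it this point is 60 mm along the rail from carriage_mid.
- fixed_rest: The fixed V rest, clamped on the rail on the other side of the carriage from the stop clamp: an aluminium block 56 mm across the rail and 30 mm along it, 62 mm high, with a V rest on an outrigger on its +x side like the carriage's. Origin: on the middle of the rail, at table height. Not to be used.
- turned_part: Loose turned steel part standing upright on the table on the robot's side of the rail: flange 54 mm in diameter, 62 mm high. Origin: centre of its underside. Leave it alone.
- setting_block: Loose steel setting block 51 x 76 x 25 mm lying flat on the far side of the rail. Origin: centre of its underside. Leave it alone.
- sphere_stand: Loose black conical stand, 84 mm in diameter at the foot, with a steel reference ball on a stem, 168 mm high in all, on the robot's left. Origin: centre of its underside. Leave it alone.
- gauge_case: Loose closed wooden gauge block case 90 x 150 x 43 mm on the robot's right. Origin: centre of its underside. Leave it alone.

How it is judged:
On the way, in this order (a step that is already met when the one before it is completed fails the run):
1. the brake pad is pressed down (1.5 mm or more) with the carriage still away from the stop (value of joint brake_pad above 0.0015 m and horizontal distance between carriage_mid and stop_mid above 0.075 m), for 0.1 s.
2. the carriage has reached the stop clamp (gap under 2 mm) with the pad still down (horizontal distance between carriage_mid and stop_mid below 0.062 m and value of joint brake_pad above 0.001 m), for 0.1 s.
At the end, for the whole second after the job is handed in: The carriage stands at rest against the stop clamp (gap under 2 mm), the brake pad is fully up again (within 0.5 mm) so that the brake holds, and the turned part, setting block, sphere stand and gauge case are within 15 mm of where they began (horizontal distance between carriage_mid and stop_mid below 0.062 m and value of joint brake_pad below 0.0005 m and velocity of joint carriage between -0.003 and 0.003 m/s and distance of each of turned_part, setting_block, sphere_stand, gauge_case from where it was at the start of the episode below 0.015 m); the robot touches nothing.
It fails at once if the carriage is shoved along with its brake on (pad not pressed) (value of joint brake_pad below 0.0003 m and (velocity of joint carriage above 0.01 m/s or velocity of joint carriage below -0.01 m/s)).
It fails at once if the carriage is slammed along (faster than 0.45 m/s) (velocity of joint carriage above 0.45 m/s or velocity of joint carriage below -0.45 m/s).
It fails at once if a bystander is lifted, carried, knocked or pushed away (15 mm or more) (distance of any of turned_part, setting_block, sphere_stand, gauge_case from where it was at the start of the episode above 0.015 m).
It also fails if it takes over 35 s, if anything falls off the work surface, if the arm or the gripper's body presses on something with over 40 N, if the wrist force passes 120 N, or if a joint passes its speed limit or range.

ROBOT

A 6-joint arm with a two-finger parallel gripper is mounted at the origin on the work surface. World frame = base frame: x ahead of the robot, y to its left, z up, the work surface at z = 0. Lengths are in m, angles in rad, forces in N, time in s.
With the tool pointing down it reaches from about 0.35 to 0.775 m from the base axis. Payload 7.3 kg.
Tool frame: the origin (TCP) lies midway between the tips of the shut fingers; the grasp point (between the pads) lies 19 mm behind it; z points along the fingers, y is the line along which they close (so a half turn about z gives the same grasp; the last joint's range is limited). The gripper opens to 92 mm and grips with 3 to 60 N. Pads are 19 mm wide; open, the fingers measure 130 mm over their backs; the gripper's body (75 mm by 190 mm) begins 47 mm behind the grasp point.
Start: joints at [1.161, 0.342, 1.524, -0, 1.275, -0.146], TCP at [0.137, 0.507, 0.227] pointing down, gripper open.
Joint ranges: [-2.53, 2.53], [-0.77, 2.02], [0.04, 2.7], [-1, 4.14], [0.28, 2.66], [-3.11, 3.11]. Speed limits (rad/s): [2.57, 2.57, 3.14, 3.14, 3.14, 3.14].

INTERFACE

Orientations are given as a 3x3 rotation matrix whose columns are the frame's x, y, z axes.
In Python, from station import r gives the robot as it stands.
- The arm moves only by the tool arm_command, never from a script. Its argument "plan" is text: rows parted by semicolons, each of 6 numbers parted by spaces: the shift along the tool's x, y, z normalised to -1 to 1, where 1 is 20 mm, then the turn, a rotation vector about the tool's x, y, z normalised to -1 to 1, where 1 is 90 degrees. In form: tx ty tz ax ay az; .... A call has 1 to 12 rows; each row shifts and turns the commanded pose from where the row before left it, along the tool's axes as they then stand; what a row does not reach is not made up. A row lasts 1/8 s, in which the tool goes at most 62.5 mm and 10.7 degrees, less where a joint would pass 70% of its speed; a pose out of reach is approached as far as the arm can. A call with a number of a shift or a turn outside -1 to 1 is refused whole. A call with a gripper value outside its range is refused whole. "fingers" is the closure, from 0 (fully open) to 1 (shut), set as the call begins (left out, the last holds). The fingers move at their own pace and stop on an object; "force" is the grip in N (left out, the last holds). Time passes only in rows, so rows that do not move let the fingers close. It gives the time, the measured TCP pose, the force, the opening and the grip force at its end, in the units of the state.
- r.get_obs(): the state, without advancing time (a new reading comes with each control period).
- r.get_image(name): name is "side" or "top" or "wrist"; returns (picture, depth): 400x640x3 uint8, red, green, blue; 400x640 float32, m along the optical axis (not along the pixel's ray), 0 where there is no reading.
- r.calibration(name): a dict with "fx", "fy", "cx", "cy" (pixels), "R" (3x3) and "t" (3): a world point X has camera coordinates R X + t; the wrist camera has in their place "mount" (4x4, takes a point from camera to tool coordinates, whose origin is the TCP and whose axes are the flange's). Camera axes: x right, y down, z forward; pixel columns grow to the right and rows downward; lengths in m; the calibration is good to about 2 mm. A picture is of the moment at which its call begins: read the wrist's pose just before it. calibration takes no time and is no camera call.
- r.close_job(): hands the job in; it is judged then, once.
The state is a dict: "time": time; "qpos": joint angles; "qd": joint speeds; "joint_efforts": joint torques, N m; "eef_pos": TCP position; "eef_rot": TCP orientation; "wrist_force": force on the tool from outside, world axes, zero at the start; "moment": the same for the moment, N m; "finger_gap": finger opening in m; "grasp_force": force on a finger pad.
Only numpy, scipy, OpenCV 4.12 (cv2) and the standard library are available. Lean on these libraries where they do the work, as an engineer would, in place of code of your own. Each camera call takes 0.05 s, during which the arm holds its last target. There are 200 camera calls.

## Working session

There is one attempt and no reset: what is moved stays moved. The work goes in short steps, Python scripts to look and compute and a tool call to move; the robot and the scene stay as the last step left them, time stands still between calls to the robot, and variables do not carry over. Pictures are saved under pics/ and viewed, at most 10 in all, crops included, and the job is handed in when it is done.

Besides the shell and the picture viewer there is one more tool, called after "Call:" in YAML: its name, and indented under it one key for each argument. arm_command: Moves the arm, as the interface text tells. Scaled input: -1 to 1 covers 20 mm each way for a shift and 90 degrees each way for a turn. Its arguments: {"type":"object","properties":{"plan":{"type":"string"},"fingers":{"type":"number"},"force":{"type":"number"}},"required":["plan"]}

```bash
mkdir -p pics; python3 - <<'E'
from station import r
import cv2,numpy as np
o=r.get_obs();print(o['time'],o['eef_pos'],o['eef_rot'])
for n in("top","side"):
    p,d=r.get_image(n);cv2.imwrite(f"pics/{n}.png",p[:,:,::-1]);np.savez(f"{n}.npz",p=p,d=d);c=r.calibration(n);print(n,c)
E
```

```text
0.0 [0.13674206 0.50647678 0.22608262] [[-9.65406209e-01  2.60750002e-01 -5.37324312e-04]
 [ 2.60750503e-01  9.65405274e-01 -1.35356989e-03]
 [ 1.65792373e-04 -1.44685236e-03 -9.99998940e-01]]
top {'fx': 427.9377125427331, 'fy': 427.9377125427331, 'cx': 314.04541164495834, 'cy': 194.26807674164257, 'R': array([[ 0.01899979, -0.9996866 , -0.0163009 ],
       [-0.9949514 , -0.01729784, -0.09885594],
       [ 0.09854299,  0.01809684, -0.99496823]]), 't': array([-0.03690536,  0.59758734,  1.42686921])}
side {'fx': 467.7865614356359, 'fy': 467.7865614356359, 'cx': 313.78369442657305, 'cy': 195.49170429684673, 'R': array([[ 0.67055168, -0.74171723, -0.01469672],
       [-0.43683313, -0.37875333, -0.81591834],
       [ 0.59961426,  0.55353543, -0.57798034]]), 't': array([-0.43097053,  0.30112534,  0.89914258])}
```

View pics/top.png

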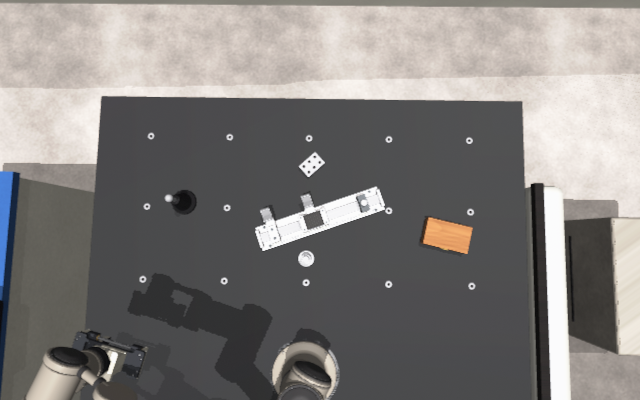

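View pics/side.png

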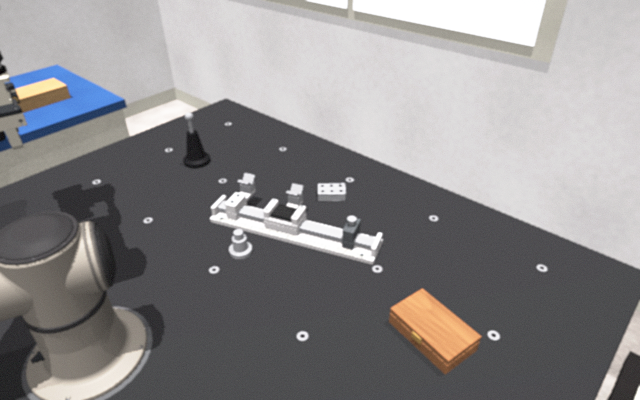

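The top view shows the pad near (313,219), the stop clamp near (364,202), the fixed rest near (268,230), the turned part at (306,258) and the setting block at (312,164). I'll measure these next.

```bash
cat > h.py <<'E'
import numpy as np
def ray(c,uv,z):
    d=np.array([(uv[0]-c['cx'])/c['fx'],(uv[1]-c['cy'])/c['fy'],1]);C=-c['R'].T@c['t'];w=c['R'].T@d
    return C+w*(z-C[2])/w[2]
E
python3 - <<'E'
from station import r
import cv2,numpy as np
from h import ray
f=np.load("top.npz");p=f['p'];c=r.calibration("top")
x0,y0=250,180
crop=p[y0:255,x0:390];cv2.imwrite("pics/crop.png",cv2.resize(crop[:,:,::-1],None,fx=5.5,fy=5.5,interpolation=cv2.INTER_NEAREST))
g=p.max(2).astype(int)
m=np.zeros(g.shape,np.uint8);m[180:255,250:390]=(g[180:255,250:390]>100)
n,l,s,ce=cv2.connectedComponentsWithStats(m);i=1+s[1:,4].argmax()
ct=cv2.findContours((l==i).astype(np.uint8),0,2)[0][0];print(s[i])
# dark inside the rail
hull=np.zeros_like(m);cv2.fillPoly(hull,[cv2.convexHull(ct)],1)
dk=((g<75)&(cv2.erode(hull,np.ones((5,5)))>0)).astype(np.uint8)
n,l,s,ce=cv2.connectedComponentsWithStats(dk)
for k in range(1,n):
    if s[k,4]>15: print(s[k],ce[k],"z60",ray(c,ce[k],.06),"z70",ray(c,ce[k],.07))
E
```

```text
[ 255  186  135   65 3459]
[298 203   6   8  32] [300.84375 206.59375] z60 [0.5532068  0.01650007 0.06      ] z70 [0.55251193 0.01601438 0.07      ]
[270 208   7  12  38] [273.02631579 212.86842105] z60 [0.53067616 0.10848147 0.06      ] z70 [0.53014017 0.10734718 0.07      ]
```

View pics/crop.png

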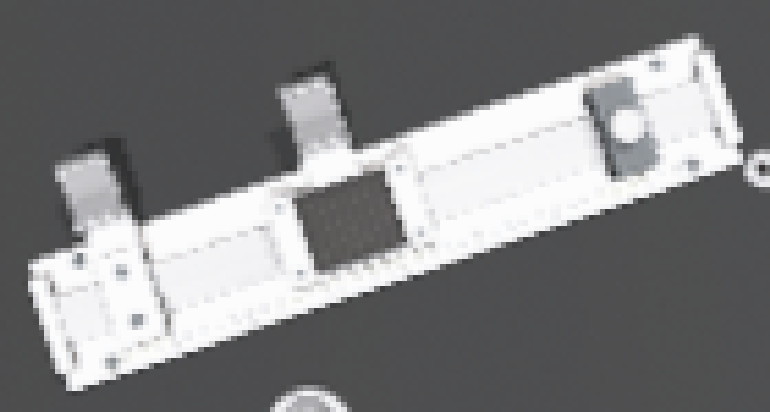

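```bash
python3 - <<'E'
from station import r
import cv2,numpy as np
from h import ray
c=r.calibration("top");P=lambda u,v,z:ray(c,(250+u/5.5-.5,180+v/5.5-.5),z)
pad=np.mean([P(*q,.06) for q in((293,200),(387,167),(408,240),(320,273))],0)
stop=np.mean([P(*q,.07) for q in((585,90),(632,78),(660,168),(613,180))],0)
L=[P(*q,.014) for q in((33,262),(73,388),(695,38),(740,160))]
d=(L[2]+L[3]-L[0]-L[1])[:2]/2;mid=np.mean(L,0)
u=d/np.linalg.norm(d)
print("pad",pad,"stop",stop,"rail",mid,np.linalg.norm(d),"dir",u,"ang",np.degrees(np.arctan2(u[1],u[0])))
v=stop-pad;print("pad-stop along",v[:2]@u,"pad lat",np.cross(u,(pad-mid)[:2]),"stop lat",np.cross(u,(stop-mid)[:2]))
o=r.get_obs();R=o['eef_rot'];
print("to pad in tool/20mm",R.T@(pad+[0,0,.04]-o['eef_pos'])/.02,"push dir in tool",R.T@[*u,0])
print(r.calibration("wrist"))
E
```

```text
pad [ 0.5111795  -0.02637197  0.06      ] stop [ 0.56821665 -0.18752423  0.07      ] rail [ 0.51860529 -0.04656883  0.014     ] 0.4363518487517609 dir [ 0.33904597 -0.94076981] ang -70.18124005585202
pad-stop along 0.1709453945217002 pad lat -0.00013829261387977333 stop lat -0.0011174878084563786
to pad in tool/20mm [-25.02400134 -20.83139324   6.32926942] push dir in tool [-0.57262026 -0.81982012  0.00100842]
{'fx': 283.9746956683491, 'fy': 283.9746956683491, 'cx': 323.07304958920446, 'cy': 203.70218253758645, 'mount': array([[ 2.70201766e-04, -9.52021273e-01, -3.06031734e-01,
         8.40427380e-02],
       [ 9.99999903e-01,  3.63626169e-04, -2.48268727e-04,
        -8.63984041e-06],
       [ 3.47638257e-04, -3.06031637e-01,  9.52021279e-01,
        -1.56716998e-01],
       [ 0.00000000e+00,  0.00000000e+00,  0.00000000e+00,
         1.00000000e+00]])}<stdin>:11: DeprecationWarning: Arrays of 2-dimensional vectors are deprecated. Use arrays of 3-dimensional vectors instead. (deprecated in NumPy 2.0)
```

Call:
arm_command:
  plan: "-1 -0.83 0 0 0 0; -1 -0.83 0 0 0 0; -1 -0.83 0 0 0 0; -1 -0.83 0 0 0 0; -1 -0.83 0 0 0 0; -1 -0.83 0 0 0 0; -1 -0.83 0 0 0 0; -1 -0.83 0 0 0 0; -1 -0.83 0 0 0 0; -1 -0.83 0 0 0 0; -1 -0.83 0 0 0 0; -1 -0.83 0 0 0 0"
  fingers: 1
  force: 40

```text
time: 1.6
eef_pos: [0.3169, 0.2511, 0.2265]
eef_rot: [[-0.965, 0.261, -0.001], [0.261, 0.965, -0.0], [0.0, -0.0, -1.0]]
wrist_force: [0.2, 0.6, -0.6]
finger_gap: 0.0005
grasp_force: 0.0
```

Call:
arm_command:
  plan: "-1 -0.83 0 0 0 0; -1 -0.83 0 0 0 0; -1 -0.83 0 0 0 0; -1 -0.83 0 0 0 0; -1 -0.83 0 0 0 0; -1 -0.83 0 0 0 0; -1 -0.83 0 0 0 0; -1 -0.83 0 0 0 0; 0 0 0 0 0 -0.097; 0 0 0 0 0 -0.097; 0 0 0 0 0 -0.097; 0 0 0 0 0 -0.097"

```text
time: 3.1
eef_pos: [0.4362, 0.082, 0.2264]
eef_rot: [[-0.939, -0.343, -0.001], [-0.343, 0.939, 0.0], [0.001, 0.0, -1.0]]
wrist_force: [-0.5, 0.5, 0.7]
finger_gap: 0.0003
grasp_force: 0.0
```

```bash
python3 - <<'E'
from station import r
import cv2,numpy as np
o=r.get_obs();p,d=r.get_image("wrist");cv2.imwrite("pics/w1.png",p[:,:,::-1])
R=o['eef_rot'];print(o['time'],o['eef_pos'],R,o['finger_gap'],o['wrist_force'])
pad=np.array([.5112,-.0264,.06]);print(R.T@(pad-o['eef_pos'])/.02,R.T@[.339,-.9408,0])
E
```

```text
3.1 [0.43619922 0.08199441 0.22638351] [[-9.39174008e-01 -3.43440645e-01 -8.40643761e-04]
 [-3.43440828e-01  9.39174313e-01  8.06660824e-05]
 [ 7.61807016e-04  3.64470878e-04 -9.99999643e-01]] 0.00030931049889198873 [-0.48494481  0.53943909  0.74052158]
[-1.66692331 -6.38100999  8.31558306] [ 4.72914276e-03 -1.00000157e+00 -3.60868885e-04]
```

View pics/w1.png

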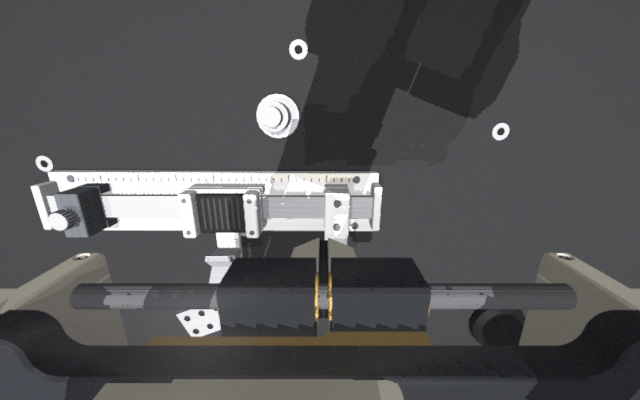

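The wrist view shows the pad centred near (221,213), with its shoulders at 188 and 252, and the stop's thumbscrew at (62,218). I'll use this to cross-check the pad position.

```bash
python3 - <<'E'
from station import r
import numpy as np
from h import ray
o=r.get_obs();T=np.eye(4);T[:3,:3]=o['eef_rot'];T[:3,3]=o['eef_pos']
k=r.calibration("wrist");M=np.linalg.inv(T@k['mount']);c={**k,'R':M[:3,:3],'t':M[:3,3]}
for n,uv,z in(("pad",(221,213),.06),("shL",(188,214),.07),("shR",(252,214),.07)):
    X=ray(c,uv,z);print(n,X,(o['eef_rot'].T@(X-o['eef_pos']))/.02)
E
```

```text
pad [ 0.50867028 -0.02206619  0.06      ] [-1.58414847 -6.14254282  8.3170462 ]
shL [ 0.51869248 -0.05564971  0.07      ] [-1.46715248 -7.89088402  7.81668703]
shR [0.49253785 0.01457686 0.07      ] [-1.46748406 -4.14393988  7.81765005]
```

Call:
arm_command:
  plan: "-0.4 -1 0 0 0 0; -0.4 -1 0 0 0 0; -0.4 -1 0 0 0 0; -0.4 -1 0 0 0 0; 0 -1 1 0 0 0; 0 -1 1 0 0 0; 0 -0.2 1 0 0 0; 0 0 1 0 0 0; 0 0 1 0 0 0; 0 0 1 0 0 0; 0 0 1 0 0 0; 0 0 0.4 0 0 0"

```text
time: 4.65
eef_pos: [0.5085, -0.0244, 0.0775]
eef_rot: [[-0.941, -0.338, -0.002], [-0.338, 0.941, 0.0], [0.002, 0.001, -1.0]]
wrist_force: [-0.8, -0.1, 0.4]
finger_gap: 0.0003
grasp_force: 0.0
```

```bash
python3 - <<'E'
from station import r
import cv2,numpy as np
o=r.get_obs();p,d=r.get_image("side");q,_=r.get_image("wrist")
a=cv2.resize(p[150:290,190:410],None,fx=3.6,fy=3.6)[:,:,::-1];cv2.imwrite("pics/s2.png",a)
cv2.imwrite("pics/w2.png",q[:,:,::-1])
R=o['eef_rot'];print(o['time'],o['eef_pos'],o['wrist_force'])
pad=np.array([.5098,-.0240,.06]);print(R.T@(pad-o['eef_pos'])/.02)
E
```

```text
4.65 [ 0.50849783 -0.0244292   0.0774951 ] [-0.80283142 -0.07313893  0.35430394]
[-0.06990235 -0.00270467  0.87464409]
```

View pics/s2.png

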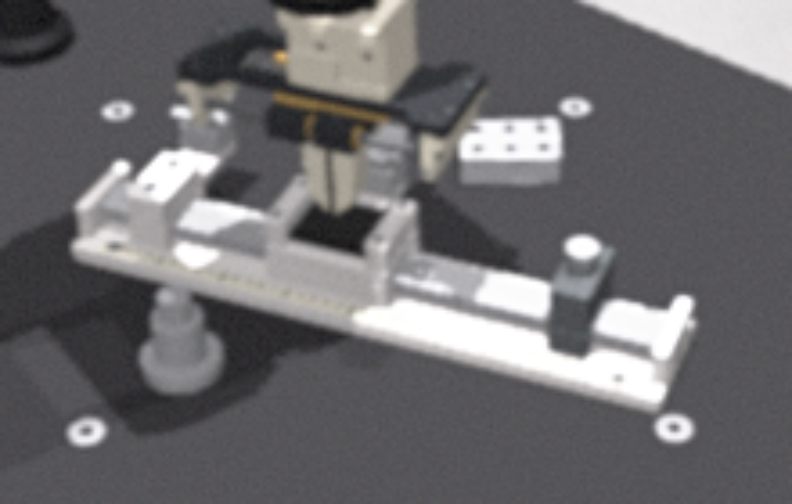

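View pics/w2.png

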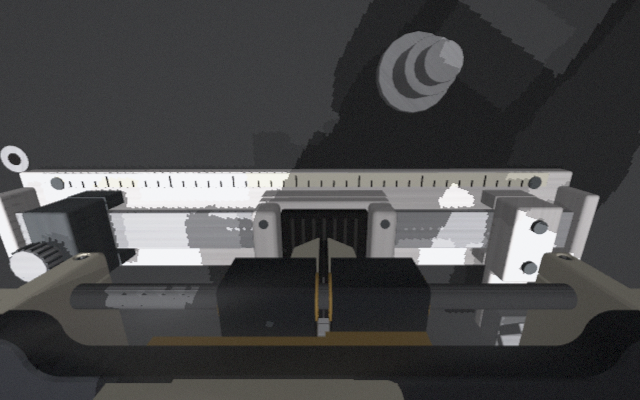

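The fingers are centred over the pad between the shoulders: in the wrist view the finger is at 322 and the shoulders are at 268 and 381. Next I'll go down gently.

Call:
arm_command:
  plan: "0 0 0.4 0 0 0; 0 0 0.2 0 0 0; 0 0 0.1 0 0 0; 0 0 0.1 0 0 0; 0 0 0.07 0 0 0; 0 0 0.08 0 0 0; 0 0 0 0 0 0"

```text
time: 5.62
eef_pos: [0.5087, -0.0237, 0.0599]
eef_rot: [[-0.941, -0.339, 0.0], [-0.339, 0.941, 0.0], [-0.0, -0.0, -1.0]]
wrist_force: [0.0, -0.3, 1.9]
finger_gap: 0.0006
grasp_force: 1.1
```

Call:
arm_command:
  plan: "0 0 0.06 0 0 0; 0 0 0.06 0 0 0; 0 0 0.06 0 0 0; 0 0 0 0 0 0; 0 0 0 0 0 0"

```text
time: 6.25
eef_pos: [0.5088, -0.0239, 0.057]
eef_rot: [[-0.941, -0.339, 0.001], [-0.339, 0.941, -0.0], [-0.001, -0.001, -1.0]]
wrist_force: [-2.8, 0.4, 9.5]
finger_gap: 0.0004
grasp_force: 4.7
```

Call:
arm_command:
  plan: "0 0 0.06 0 0 0; 0 0 0.06 0 0 0; 0 0 0 0 0 0; 0 0 0 0 0 0"

```text
time: 6.75
eef_pos: [0.509, -0.0241, 0.0552]
eef_rot: [[-0.941, -0.339, 0.001], [-0.339, 0.941, -0.001], [-0.001, -0.001, -1.0]]
wrist_force: [-3.9, -0.9, 15.0]
finger_gap: 0.0004
grasp_force: 7.2
```

Call:
arm_command:
  plan: "0 -0.1 0 0 0 0; 0 -0.2 0 0 0 0; 0 -0.3 0 0 0 0; 0 -0.3 0 0 0 0; 0 -0.3 0 0 0 0; 0 -0.3 0 0 0 0; 0 -0.3 0 0 0 0; 0 -0.3 0 0 0 0"

```text
time: 7.75
eef_pos: [0.5232, -0.0638, 0.0552]
eef_rot: [[-0.941, -0.339, 0.001], [-0.339, 0.941, -0.001], [-0.001, -0.001, -1.0]]
wrist_force: [-3.9, -0.6, 13.2]
finger_gap: 0.0006
grasp_force: 6.7
```

Call:
arm_command:
  plan: "0 -0.3 0 0 0 0; 0 -0.3 0 0 0 0; 0 -0.3 0 0 0 0; 0 -0.3 0 0 0 0; 0 -0.3 0 0 0 0; 0 -0.3 0 0 0 0; 0 -0.3 0 0 0 0; 0 -0.3 0 0 0 0; 0 -0.2 0 0 0 0"

```text
time: 8.88
eef_pos: [0.541, -0.113, 0.0552]
eef_rot: [[-0.941, -0.339, 0.002], [-0.339, 0.941, -0.001], [-0.001, -0.002, -1.0]]
wrist_force: [-3.3, -0.5, 12.3]
finger_gap: 0.0001
grasp_force: 6.2
```

```bash
python3 - <<'E'
from station import r
import cv2,numpy as np
o=r.get_obs();q,_=r.get_image("wrist")
cv2.imwrite("pics/w3.png",q[:,:,::-1]);print(o['time'],o['eef_pos'],o['wrist_force'])
E
```

```text
8.875 [ 0.54097899 -0.1129754   0.05519334] [-3.25484246 -0.46832273 12.31367397]
```

View pics/w3.png

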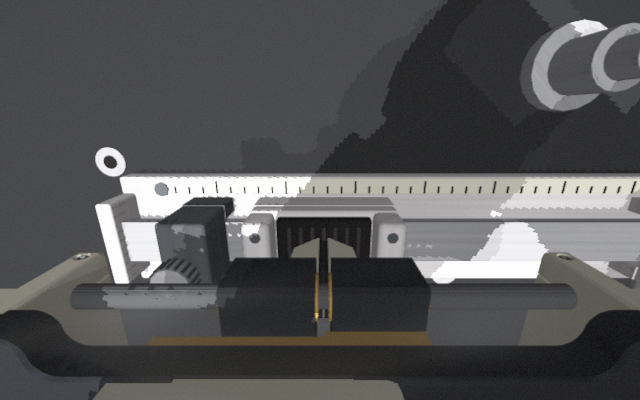

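The carriage rides along with the finger. About 15–20 mm of gap is left between its shoulder (x≈245) and the stop face (x≈228).

Call:
arm_command:
  plan: "0 -0.2 0 0 0 0; 0 -0.2 0 0 0 0; 0 -0.15 0 0 0 0; 0 -0.15 0 0 0 0; 0 -0.1 0 0 0 0; 0 -0.1 0 0 0 0; 0 0 0 0 0 0"

```text
time: 9.8
eef_pos: [0.5471, -0.13, 0.0552]
eef_rot: [[-0.941, -0.339, 0.002], [-0.339, 0.941, -0.001], [-0.001, -0.002, -1.0]]
wrist_force: [-3.1, -1.5, 11.9]
finger_gap: 0.0004
grasp_force: 5.7
```

Call:
arm_command:
  plan: "0 -0.1 0 0 0 0; 0 -0.1 0 0 0 0; 0 -0.1 0 0 0 0; 0 0 0 0 0 0; 0 0 0 0 0 0"

```text
time: 10.42
eef_pos: [0.548, -0.1324, 0.0551]
eef_rot: [[-0.941, -0.339, -0.001], [-0.339, 0.941, 0.003], [-0.0, 0.003, -1.0]]
wrist_force: [-5.6, 10.5, 17.2]
finger_gap: 0.0003
grasp_force: 8.3
```

Contact is clear: about 11 N back along the rail, with the pad still down. I'll take a look and then lift off.

```bash
python3 - <<'E'
from station import r
import cv2
q,_=r.get_image("wrist")
cv2.imwrite("pics/w4.png",q[150:300,120:440,::-1].repeat(2,0).repeat(2,1))
E
```

```text
(no output)
```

View pics/w4.png

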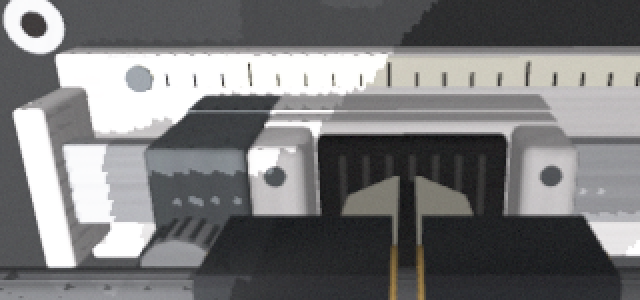

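The shoulder touches the stop block with no gap (crop x≈250), and the finger is still on the pad. I'll lift straight up.

Call:
arm_command:
  plan: "0 0 -0.1 0 0 0; 0 0 -0.1 0 0 0; 0 0 -0.2 0 0 0; 0 0 -0.3 0 0 0; 0 0 -0.5 0 0 0; 0 0 -1 0 0 0; 0 0 -1 0 0 0; 0 0 -1 0 0 0; 0 0 -1 0 0 0; 0 0 0 0 0 0; 0 0 0 0 0 0"

```text
time: 11.85
eef_pos: [0.5482, -0.1347, 0.1571]
eef_rot: [[-0.941, -0.339, -0.001], [-0.339, 0.941, 0.0], [0.001, 0.001, -1.0]]
wrist_force: [0.4, -0.4, -0.0]
finger_gap: 0.0004
grasp_force: 0.0
```

```bash
python3 - <<'E'
from station import r
import cv2
o=r.get_obs();print(o['time'],o['eef_pos'],o['wrist_force'])
q,_=r.get_image("wrist")
cv2.imwrite("pics/w5.png",q[130:300,120:440,::-1].repeat(2,0).repeat(2,1))
E
```

```text
11.85 [ 0.54818577 -0.13472267  0.15711068] [ 0.39285855 -0.38956732 -0.01229868]
```

View pics/w5.png

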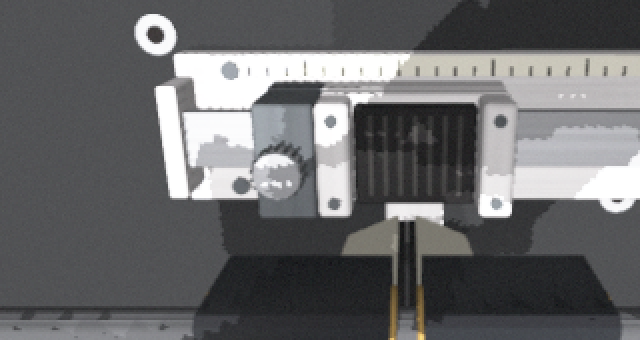

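The carriage shoulder sits flush on the stop (crop x≈317), and the arm is clear.

```bash
python3 -c "
from station import r
print(r.close_job())"
```

```text
the job is handed in; nothing more can be done
None
```

The carriage is against the stop clamp with the pad released and the arm clear, and I handed the job in at about 12 s of the 35 s limit; the hand-in returned no verdict.

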